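# Tip the marked sand core out of the packed rack

## Robot

A 7-joint arm with a two-finger parallel gripper is mounted at the origin on the work surface. World frame = base frame: x ahead of the robot, y to its left, z up, the work surface at z = 0. Lengths are in m, angles in rad, forces in N, time in s.
With the tool pointing down it reaches from about 0.4 to 0.85 m from the base axis. Payload 10.4 kg.
Tool frame: the origin (TCP) lies midway between the tips of the shut fingers; the grasp point (between the pads) lies 19 mm behind it; z points along the fingers, y is the line along which they close (so a half turn about z gives the same grasp; the last joint's range is limited). The gripper opens to 87 mm and grips with 3 to 60 N. Pads are 19 mm wide; open, the fingers measure 117 mm over their backs; the gripper's body (75 mm by 190 mm) begins 51 mm behind the grasp point.
Start: joints at [1.102, 0.332, -0.065, 1.46, 0.022, 1.35, -0.088], TCP at [0.27, -0.564, 0.223] pointing down, gripper open.
Joint ranges: [-2.6, 2.6], [-0.5, 2.12], [-1.47, 1.34], [0.16, 2.42], [-1.27, 4.41], [0.06, 2.06], [-2.6, 2.6]. Speed limits (rad/s): [2.22, 2.22, 2.79, 2.79, 3.14, 3.14, 3.14].

## Interface

Orientations are given as a unit quaternion [x, y, z, w].
In Python, from bench import r gives the robot as it stands.
- The arm moves only by the tool carry_out, never from a script. Its argument "steps" is a list that holds one entry, the list of rows, each a list of 6 numbers: the shift along the tool's x, y, z in cm, then the turn, a rotation vector about the tool's x, y, z in rad. In form: [[[dx, dy, dz, wx, wy, wz], ...]]. A call has 1 to 20 rows; each row is the pose to reach, as a shift and turn from the pose commanded when the call began, along the tool's axes at that moment; what a row does not reach only later rows make up. A row lasts 1/12 s, in which the tool goes at most 41.7 mm and 7.16 degrees, less where a joint would pass 70% of its speed; a pose out of reach is approached as far as the arm can. A call with a gripper value outside its range is refused whole. "hand" is the closure, from -1 (fully open) to 1 (shut), set as the call begins (left out, the last holds). The fingers move at their own pace and stop on an object; "squeeze" is the grip in N (left out, the last holds). Time passes only in rows, so rows that repeat a pose let the fingers close. It gives the time, the measured TCP pose, the force, the opening and the grip force at its end, in the units of the state.
- r.read_state(): the state, without advancing time (a new reading comes with each control period).
- r.camera(name): name is "scene" or "side" or "wrist"; returns the picture (420x560x3 uint8, red, green, blue); there is no depth.
- r.camera_params(name): a dict with "fx", "fy", "cx", "cy" (pixels), "view" (4x4, takes a point from world to camera coordinates). Camera axes: x right, y up, looking along -z (the intrinsics and any distortion apply to the point x, -y, -z); pixel columns grow to the right and rows downward; lengths in m; the calibration is good to about 2 mm. A picture is of the moment at which its call begins: read the wrist's pose just before it. camera_params takes no time and is no camera call; for the wrist camera it gives the pose at the moment of the call.
- r.close_job(): hands the job in; it is judged then, once.
The state is a dict: "time": time; "joint_positions": joint angles; "joint_vel": joint speeds; "joint_torque": joint torques, N m; "ee_pos": TCP position; "eef_rot": TCP orientation; "ft_force": force on the tool from outside, world axes, zero at the start; "torque": the same for the moment, N m; "width": finger opening in m; "grip_force": force on a finger pad.
Only numpy, scipy, OpenCV 4.12 (cv2) and the standard library are available. Lean on these libraries where they do the work, as an engineer would, in place of code of your own. Each camera call takes 0.05 s, during which the arm holds its last target. There are 200 camera calls.

## Task

One of the middle sand cores in the packed blue rack carries a magenta paint mark. Hook it behind its top edge and tip it forward, towards the robot side, until it leans by itself on the rack's front rail and let go; then pull it out and stand it upright, gently and without dropping it, on the middle of the black inspection pad. Leave the other cores standing in the row and the things on the bench where they are.

Things in the scene. Friction and masses are not known exactly. Their poses are not given: they have to be found in the camera images.
- core_marked: Core to take out: sand-grey block 100 deep (x) x 44 thick (y) x 160 mm high (z), magenta band near its top, two 8 mm high magenta bosses on top (round in front, square behind). About 0.7 kg, centre of mass at mid-height. Origin: centre of its underside, z up, axes parallel to the rack's at the start. In one of the three middle places; neighbours 2 mm away, no finger fits between
- back_edge (a point): Middle of the marked core's top rear edge (on the core x = 50, z = 160 mm). Behind the row all is open above 42 mm. Pushing the top forward takes 2 to 5 N; the core balances on its front foot at about 0.56 rad, then drops by itself on to the front rail and rests there tilted about 0.75 rad, foot behind the toe lip
- grip_spot (a point): Centre of the marked core's upper part (on the core x = -5, z = 130 mm), solid and flat-sided from z = 100 to 160 mm; below it a window (x +-22, z 55 to 100) goes through along y. While the core leans on the rail this part is clear in front of its neighbours and can be pinched across its 44 mm thickness
- rack: Blue steel rack, fixed. Origin: centre of its underside; x away from the robot, along the cores' depth; y along the row; z up. Five cores stand on its 12 mm floor plate at y = -92, -46, 0, 46, 92 mm, fronts at x = -50, backs at x = 50, tops at z = 172 (bosses 180). Toe lip at x -58 to -52, up to z = 20; heel stop at x 52 to 58, up to z = 42; side plates at y = +-120, up to z = 97
- rail_mid (a point): Middle of the rack's front rail, a steel bar 16 mm in diameter along the row (on the rack x = -102, z = 62 mm), on flat arms at y = +-120 mm
- core_left: A plain sand-grey foundry core of the row, same shape and size as the marked one; origin at the centre of its underside, z up. At the +y end of the row
- core_a: A plain sand-grey foundry core of the row, same shape and size as the marked one; origin at the centre of its underside, z up. In one of the three middle places
- core_b: A plain sand-grey foundry core of the row, same shape and size as the marked one; origin at the centre of its underside, z up. In one of the three middle places
- core_right: A plain sand-grey foundry core of the row, same shape and size as the marked one; origin at the centre of its underside, z up. At the -y end of the row
- pad: Inspection pad fixed on the bench: black rubber top 180 x 150 mm (x, y) on an aluminium plate 190 x 160 mm; origin at the centre of its underside, z up, top at z = 12 mm
- brush: Bystander: bench brush 200 mm long lying on the bench to the left of the rack
- spray_can: Bystander: upright grey can, 66 mm diameter, 170 mm high, standing behind the pad; origin at the centre of its underside
- gauge_block: Bystander: dark steel block 120 x 60 x 30 mm lying on the bench behind the pad

How it is judged:
On the way:
1. the marked core leans forward by itself in the rack, its foot still in its place in the row, the fingers off it (angle between core_marked's own z axis and vertical between 0.6 and 0.95 rad and x of back_edge in the frame of rack below -0.05 m and x of core_marked in the frame of rack above -0.06 m and z of core_marked in the frame of rack below 0.1 m and contact force between core_marked and the fingers below 0.1 N), for 0.2 s.
At the end, for the whole second after the job is handed in: The marked core stands upright (within 0.08 rad) and at rest on the pad, its centre within 55 mm of the pad's centre, let go; the four other cores stand upright in the row (within 25 mm of where they were), and brush, can and steel block lie within 50 mm of where they were (horizontal distance between core_marked and pad below 0.055 m and z of core_marked in the frame of pad between 0.008 and 0.016 m and angle between core_marked's own z axis and vertical below 0.08 rad and linear speed of core_marked below 0.02 m/s and contact force between core_marked and the fingers below 0.5 N and distance of each of core_left, core_a, core_b, core_right from where it was at the start of the episode below 0.025 m and angle between each of core_left, core_a, core_b, core_right's own z axis and vertical below 0.12 rad and distance of each of brush, spray_can, gauge_block from where it was at the start of the episode below 0.05 m); the robot touches nothing.
It fails at once if another core is tipped (angle between any of core_left, core_a, core_b, core_right's own z axis and vertical above 0.35 rad).
It fails at once if the marked core falls over (angle between core_marked's own z axis and vertical above 1.25 rad).
It fails at once if the marked core is dropped or banged on to the pad (linear speed of core_marked above 0.45 m/s and z of core_marked in the frame of pad below 0.022 m and horizontal distance between core_marked and pad below 0.09 m).
It fails at once if the can is knocked over (angle between spray_can's own z axis and vertical above 0.5 rad).
It also fails if it takes over 64 s, if anything falls off the work surface, if the arm or the gripper's body presses on something with over 40 N, if the wrist force passes 120 N, or if a joint passes its speed limit or range.

## Working session

There is one attempt and no reset: what is moved stays moved. The work goes in short steps, Python scripts to look and compute and a tool call to move; the robot and the scene stay as the last step left them, time stands still between calls to the robot, and variables do not carry over. Pictures are saved under pics/ and viewed, at most 10 in all, crops included, and the job is handed in when it is done.

Besides the shell and the picture viewer there is one more tool, called after ">>>" in YAML: its name, and indented under it one key for each argument. carry_out: Moves the arm, as the interface text tells. Its arguments: {"type":"object","properties":{"steps":{"type":"array","items":{"type":"array","items":{"type":"array","items":{"type":"number"}}}},"hand":{"type":"number"},"squeeze":{"type":"number"}},"required":["steps"]}

```bash
ls; mkdir -p pics; python3 - <<'E'
from bench import r
import cv2,numpy as np
s=r.read_state();print(s)
for n in("scene","side"):
    im=r.camera(n);cv2.imwrite(f"pics/{n}0.png",im[:,:,::-1]);p=r.camera_params(n);print(n,p)
E
```

```text
pics
{'time': 0.0, 'joint_positions': array([ 1.10238683,  0.33283788, -0.06472754,  1.4609133 ,  0.02157484,
        1.34988251, -0.08849445]), 'joint_vel': array([-9.31974891e-04,  5.12746493e-05, -8.39412711e-04,  1.80225083e-03,
       -6.37767981e-04,  5.38382452e-04,  4.18862119e-04]), 'joint_torque': array([ 3.62178080e-04, -6.23259330e+01,  2.47464707e-02, -3.89899600e+01,
       -6.14065211e-02,  3.97227891e-02,  1.09037701e-04]), 'ee_pos': array([ 0.26935187, -0.56357142,  0.2217886 ]), 'eef_rot': array([ 9.75254075e-01,  2.21086039e-01, -1.62587672e-04, -6.53493625e-04]), 'ft_force': array([-0.11317989, -0.55316633,  0.44625056]), 'torque': array([0.02397687, 0.05333625, 0.00691466]), 'grip_force': 0.0, 'width': 0.0872371002676695}
scene {'fx': 506.4926508890923, 'fy': 506.4926508890923, 'cx': 271.84063573719953, 'cy': 208.91161993300457, 'view': array([[-0.3401741 , -0.94033551, -0.00712116,  0.18907451],
       [ 0.89360976, -0.32561022,  0.30893297, -0.53060392],
       [-0.29281936,  0.09872745,  0.95105715, -1.17682367],
       [ 0.        ,  0.        ,  0.        ,  1.        ]])}
side {'fx': 501.92026040515043, 'fy': 501.92026040515043, 'cx': 282.8846192809303, 'cy': 209.74309834428212, 'view': array([[-0.54893583,  0.83583254,  0.00730915,  0.31149313],
       [-0.79202496, -0.52292002,  0.31504144,  0.39032786],
       [ 0.26714399,  0.1671485 ,  0.94904977, -1.46408574],
       [ 0.        ,  0.        ,  0.        ,  1.        ]])}
```

View pics/scene0.png

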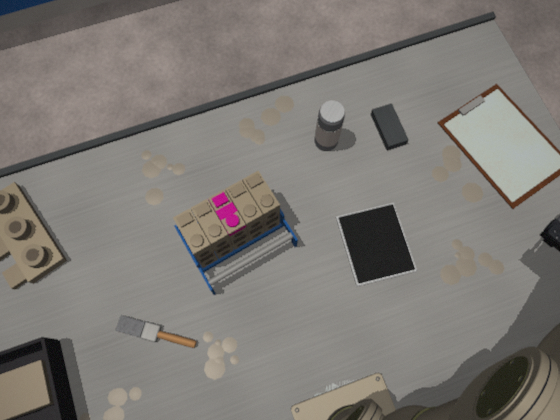

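View pics/side0.png

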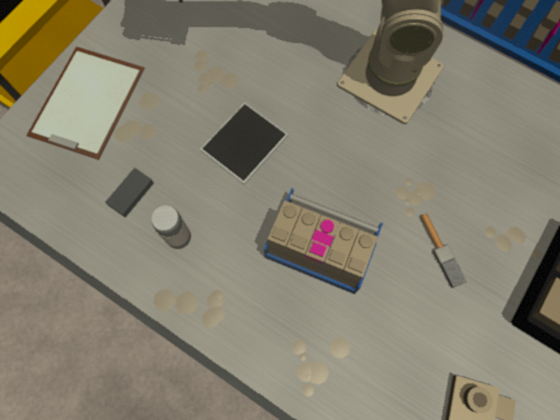

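The marked core is the middle one: its bosses are at about (232,220) and (221,200) in scene, and (327,227) and (319,250) in side. The pad is at (376,243) in scene and (244,142) in side. The rail faces the robot.

```bash
cat > h.py <<'E'
from bench import r
import cv2,numpy as np
def cast(n,uv,z,p=None):
    p=p or r.camera_params(n);V=p["view"];R=V[:3,:3];c=-R.T@V[:3,3]
    uv=np.atleast_2d(np.asarray(uv,float))
    d=np.c_[(uv[:,0]-p["cx"])/p["fx"],-(uv[:,1]-p["cy"])/p["fy"],-np.ones(len(uv))]@R
    return c+d*((z-c[2])/d[:,2])[:,None]
def mag(im):
    h=cv2.cvtColor(im,cv2.COLOR_RGB2HSV);return cv2.inRange(h,(140,120,60),(172,255,255))
E
python3 - <<'E'
from h import *
np.set_printoptions(precision=4,suppress=True)
rb={"scene":[(197,240),(215,230),(232,220),(250,211),(268,203)],"side":[(290,212),(308,217),(327,227),(346,233),(365,241)]}
for n in("scene","side"):
    im=cv2.imread(f"pics/{n}0.png")[:,:,::-1].copy()
    m=mag(im);k,l,st,ce=cv2.connectedComponentsWithStats(m)
    print(n,st[1:],ce[1:]);print(cast(n,rb[n],.18)[:,:2])
    b=cv2.inRange(cv2.cvtColor(im,cv2.COLOR_RGB2HSV),(0,0,0),(180,255,45))
    for c in cv2.findContours(b,cv2.RETR_EXTERNAL,cv2.CHAIN_APPROX_NONE)[0]:
        q=cv2.minAreaRect(c)
        if 2500<cv2.contourArea(c)<9000:
            P=cast(n,cv2.boxPoints(q),.012)[:,:2];print("pad?",q[0],P.mean(0),P.tolist())
    o=cv2.resize(im[180:280,160:310] if n=="scene" else im[170:300,250:400],None,fx=4,fy=4,interpolation=cv2.INTER_CUBIC)
    cv2.imwrite(f"pics/{n}c.png",o[:,:,::-1])
a=cv2.imread("pics/scenec.png");cv2.imwrite("pics/crop.png",a)
E
```

```text
scene [[212 192  17  16 153]
 [215 202  24  25 348]
 [229 226  17  10  34]] [[219.7778 199.3333]
 [228.4511 214.342 ]
 [237.0882 230.3824]]
[[0.5224 0.1898]
 [0.5308 0.1446]
 [0.54   0.1009]
 [0.5463 0.0553]
 [0.5504 0.01  ]]
pad? (376.32098388671875, 243.05453491210938) [ 0.4081 -0.2333] [[0.5019690542514298, -0.16816821148214056], [0.49519594297178315, -0.3202733023311672], [0.3134972385314476, -0.2952696300092584], [0.3216840983740429, -0.14964861497299087]]
side [[471   0  12  19  44]
 [538  20  22  33 122]
 [310 220  24  37 527]
 [306 256   1   1   1]
 [308 257   4   2   4]
 [313 259   4   2   5]
 [318 261   4   2   5]] [[476.5909   7.9318]
 [550.0328  35.541 ]
 [322.1784 237.7837]
 [306.     256.    ]
 [309.5    257.5   ]
 [314.6    259.4   ]
 [319.4    261.6   ]]
[[0.5617 0.014 ]
 [0.5492 0.0545]
 [0.5455 0.1029]
 [0.534  0.1459]
 [0.5265 0.1909]]
```

View pics/scenec.png

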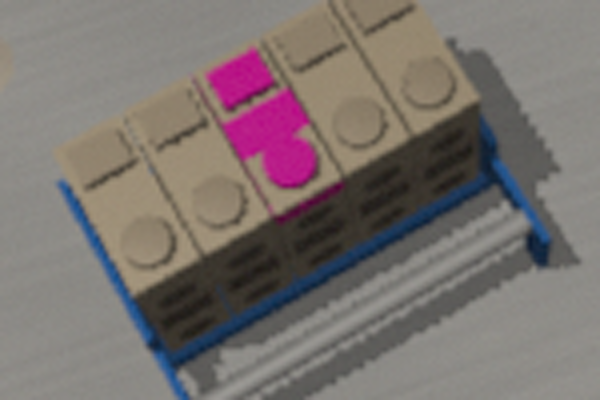

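View pics/sidec.png

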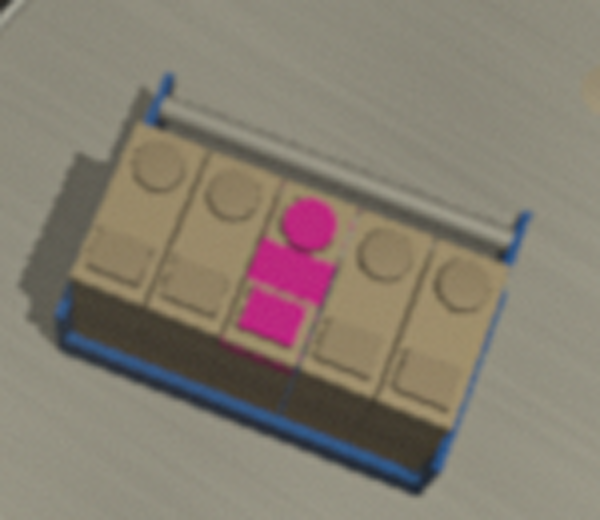

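The crops confirm that the middle core is marked. The row's top-face corners are readable, so I cast them at z = 0.172.

```bash
python3 - <<'E'
from h import *
np.set_printoptions(precision=4,suppress=True)
# order: front+y, back+y, back-y, front-y
C={"scene":[(193.7,253),(174.2,218),(265,180),(280,205)],"side":[(378,236.2),(361.7,277),(267.5,238.7),(285.7,200.5)]}
for n in C:
    P=cast(n,C[n],.172)[:,:2];print(n,P.tolist(),P.mean(0))
    print("len",[np.linalg.norm(P[i]-P[i-1]) for i in range(4)])
    d=P[0]-P[3]+P[1]-P[2];print("yaw",np.arctan2(-d[0],d[1]))
print("pad side",cast("side",[(203,150),(245,104),(286,135),(244,181)],.012)[:,:2],)
im=cv2.imread("pics/side0.png");b=cv2.inRange(cv2.cvtColor(im,cv2.COLOR_BGR2HSV),(0,0,0),(180,255,60))
cs=[c for c in cv2.findContours(b,0,cv2.CHAIN_APPROX_NONE)[0] if cv2.pointPolygonTest(c,(244,142),False)>0]
for c in cs:
    q=cv2.minAreaRect(c);P=cast("side",cv2.boxPoints(q),.012)[:,:2];print(P,P.mean(0))
s=r.read_state();from scipy.spatial.transform import Rotation as R
print(R.from_quat(s["eef_rot"]).as_matrix())
V=np.linalg.inv(r.camera_params("wrist")["view"]);M=R.from_quat(s["eef_rot"]).as_matrix();print(M.T@(V[:3,3]-s["ee_pos"]),M.T@V[:3,:3])
E
```

```text
scene [[0.49853629102619257, 0.20626816549085625], [0.5926027980312365, 0.22415193198696357], [0.6091826634723793, -0.003488026290248261], [0.5388846384823331, -0.015264850510893282]] [0.5598 0.1029]
len [np.float64(0.2251774107704253), np.float64(0.09575143259616155), np.float64(0.2282429463148799), np.float64(0.07127766765421775)]
yaw 0.12606792285855142
side [[0.4981216372882997, 0.2097780832740385], [0.5985505415319621, 0.22616972790491718], [0.6402410052302161, 0.0048999673811894184], [0.541449416694247, -0.010808125310923733]] [0.5696 0.1075]
len [np.float64(0.2248011830176587), np.float64(0.1017578047192829), np.float64(0.22516305577426168), np.float64(0.10003260539186334)]
yaw 0.19008855153235008
pad side [[ 0.4953 -0.3088]
 [ 0.3147 -0.2942]
 [ 0.332  -0.1444]
 [ 0.5084 -0.1635]]
[[ 0.4895 -0.3104]
 [ 0.3044 -0.2974]
 [ 0.3339 -0.1513]
 [ 0.5139 -0.1688]] [ 0.4104 -0.232 ]
[[ 0.9023  0.4312 -0.0006]
 [ 0.4312 -0.9023  0.0011]
 [-0.0001 -0.0012 -1.    ]]
[ 0.0777 -0.0006 -0.1621] [[-0.0001  0.9603  0.2791]
 [ 1.      0.0001 -0.    ]
 [-0.      0.2791 -0.9603]]
```

```bash
cat >> h.py <<'E'
from scipy.spatial.transform import Rotation as Ro
np.set_printoptions(precision=4,suppress=True)
def go(pos,yaw,tilt=0):
    s=r.read_state();R0=Ro.from_quat(s["eef_rot"])
    T=Ro.from_matrix([[np.cos(yaw),np.sin(yaw),0],[np.sin(yaw),-np.cos(yaw),0],[0,0,-1]])*Ro.from_rotvec([0,tilt,0])
    d=R0.inv().apply(np.array(pos)-s["ee_pos"])*100;w=(R0.inv()*T).as_rotvec()
    print("row",np.round(np.r_[d,w],3).tolist(),"|",s["ee_pos"],round(s["time"],2));return d,w
E
python3 -c "
from h import *
go([.27,-.564,.40],.446);go([.57,.107,.40],.19)"
```

```text
row [0.043, 0.04, -17.814, -0.001, 0.0, -0.0] | [ 0.2693 -0.5636  0.2219] 0.1
row [56.043, -47.566, -17.761, -0.001, 0.0, 0.256] | [ 0.2693 -0.5636  0.2219] 0.1
```

>>> carry_out:
  steps:
    - [[0, 0, -4, 0, 0, 0], [0, 0, -8, 0, 0, 0], [0, 0, -12, 0, 0, 0], [2, -2, -16, 0, 0, 0], [56, -47.5, -17.8, 0, 0, 0.256], [56, -47.5, -17.8, 0, 0, 0.256], [56, -47.5, -17.8, 0, 0, 0.256], [56, -47.5, -17.8, 0, 0, 0.256], [56, -47.5, -17.8, 0, 0, 0.256], [56, -47.5, -17.8, 0, 0, 0.256], [56, -47.5, -17.8, 0, 0, 0.256], [56, -47.5, -17.8, 0, 0, 0.256], [56, -47.5, -17.8, 0, 0, 0.256], [56, -47.5, -17.8, 0, 0, 0.256], [56, -47.5, -17.8, 0, 0, 0.256], [56, -47.5, -17.8, 0, 0, 0.256], [56, -47.5, -17.8, 0, 0, 0.256], [56, -47.5, -17.8, 0, 0, 0.256], [56, -47.5, -17.8, 0, 0, 0.256], [56, -47.5, -17.8, 0, 0, 0.256]]
  hand: 1

```text
time: 1.77
ee_pos: [0.5517, 0.0667, 0.399]
eef_rot: [0.996, 0.094, 0.0, 0.0]
ft_force: [1.6, 0.3, -0.4]
width: 0.0002
grip_force: 0.0
```

```bash
python3 -c "
from h import *
go([.57,.107,.40],.19);print(r.read_state()['joint_positions'])"
```

```text
row [2.558, -3.617, -0.099, 0.0, -0.0, -0.001] | [0.5517 0.0667 0.399 ] 1.77
[ 0.3237  0.2008 -0.6354  1.2933  0.1196  1.6851 -1.6701]
```

>>> carry_out:
  steps:
    - [[2.6, -3.6, 0, 0, 0, 0], [2.6, -3.6, 0, 0, 0, 0], [2.6, -3.6, 0, 0, 0, 0], [2.6, -3.6, 0, 0, 0, 0], [2.6, -3.6, 0, 0, 0, 0], [2.6, -3.6, 0, 0, 0, 0]]

```text
time: 2.27
ee_pos: [0.57, 0.1035, 0.3993]
eef_rot: [0.996, 0.093, 0.0, 0.0]
ft_force: [0.1, -0.0, 0.6]
width: 0.0005
grip_force: 0.0
```

```bash
python3 -c "
from h import *
print(r.camera_params('wrist'))
go([.57,.107,.40],.19)
im=r.camera('wrist');cv2.imwrite('pics/w1.png',im[:,:,::-1]);p=r.camera_params('wrist')
k,l,st,ce=cv2.connectedComponentsWithStats(mag(im))
for a,c in zip(st[1:],ce[1:]):
  if a[4]>60: print(a,c,cast('wrist',c,.18,p))"
```

```text
{'fx': 341.6834376692907, 'fy': 341.6834376692907, 'cx': 282.85586316892267, 'cy': 207.8058821788219, 'view': array([[ 0.1861, -0.9825,  0.001 , -0.004 ],
       [ 0.9437,  0.1784, -0.2787, -0.4742],
       [ 0.2736,  0.0528,  0.9604, -0.7223],
       [ 0.    ,  0.    ,  0.    ,  1.    ]])}
row [0.062, -0.348, -0.068, 0.001, -0.0, -0.003] | [0.57   0.1035 0.3993] 2.27
[266 141  29  23 646] [280.0217 151.6424] [[0.6004 0.1132 0.18  ]]
[ 261  166   40   49 1413] [280.351  186.6893] [[0.5614 0.1055 0.18  ]]
```

View pics/w1.png

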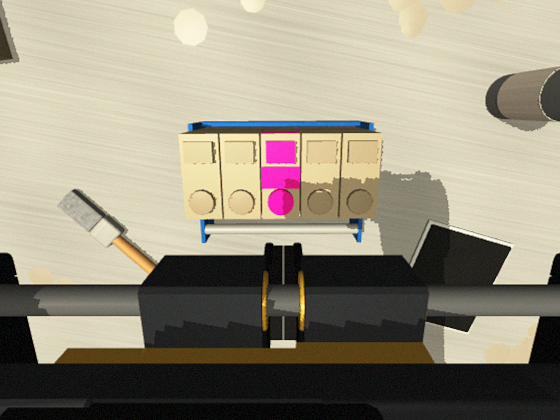

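The wrist view shows the row squarely, with top-face corners at about (180,133), (381,133), (382,220) and (182,219). The round magenta boss is at (281,203).

```bash
python3 -c "
from h import *
P=cast('wrist',[(182,219),(180,133),(381,133),(382,220)],.172)[:,:2];print(P,P.mean(0))
d=P[0]-P[3]+P[1]-P[2];y=np.arctan2(-d[0],d[1]);print('yaw',y)
print([np.linalg.norm(P[i]-P[i-1]) for i in range(4)])
b=cast('wrist',[(281,203),(280.5,152)],.18)[:,:2];print(b,b.mean(0))
print(cast('wrist',[(261,133),(300,133)],.172))
"
```

```text
[[ 0.4987  0.2137]
 [ 0.599   0.2266]
 [ 0.6407  0.0061]
 [ 0.5421 -0.0221]] [0.5701 0.1061]
yaw 0.1843773312940545
[np.float64(0.23980188710648256), np.float64(0.10106223066930929), np.float64(0.2243576763133462), np.float64(0.10262983355184155)]
[[0.5425 0.1012]
 [0.6001 0.1126]] [0.5713 0.1069]
[[0.6158 0.1378 0.172 ]
 [0.6239 0.095  0.172 ]]
```

```bash
cat >> h.py <<'E'
Y=.187;O=np.array([.5705,.1065])
def W(x,z,y=0): return [O[0]+x*np.cos(Y)-y*np.sin(Y),O[1]+x*np.sin(Y)+y*np.cos(Y),z]
E
python3 -c "
from h import *
go(W(.070,.26),Y);go(W(.070,.157),Y)
for t in np.arange(0,.66,.05):
  x=-50+100*np.cos(t)-145*np.sin(t)+9.5;z=12+100*np.sin(t)+145*np.cos(t);print(round(t,2),np.round([(x-70)/10,-(z-157)/10],2))"
```

```text
row [7.092, -0.283, 13.942, 0.001, -0.001, 0.0] | [0.57   0.1036 0.3994] 2.32
row [7.086, -0.292, 24.242, 0.001, -0.001, 0.0] | [0.57   0.1036 0.3994] 2.32
0.0 [-1.05 -0.  ]
0.05 [-1.79 -0.48]
0.1 [-2.55 -0.93]
0.15 [-3.33 -1.33]
0.2 [-4.13 -1.7 ]
0.25 [-4.95 -2.02]
0.3 [-5.78 -2.31]
0.35 [-6.63 -2.55]
0.4 [-7.49 -2.75]
0.45 [-8.35 -2.91]
0.5 [-9.23 -3.02]
0.55 [-10.1   -3.09]
0.6 [-10.98  -3.11]
0.65 [-11.86  -3.1 ]
```

>>> carry_out:
  steps:
    - [[3.5, -0.2, 4, 0, 0, 0], [7.1, -0.3, 8, 0, 0, 0], [7.1, -0.3, 12, 0, 0, 0], [7.1, -0.3, 15, 0, 0, 0], [7.1, -0.3, 17, 0, 0, 0], [7.1, -0.3, 19, 0, 0, 0], [7.1, -0.3, 21, 0, 0, 0], [7.1, -0.3, 23, 0, 0, 0], [7.1, -0.3, 24.2, 0, 0, 0], [7.1, -0.3, 24.2, 0, 0, 0], [7.1, -0.3, 24.2, 0, 0, 0], [7.1, -0.3, 24.2, 0, 0, 0]]

```text
time: 3.32
ee_pos: [0.6399, 0.1213, 0.1586]
eef_rot: [0.996, 0.094, 0.001, -0.0]
ft_force: [0.5, -0.6, 0.4]
width: 0.0007
grip_force: 0.0
```

```bash
python3 -c "
from h import *
go(W(.070,.157),Y);print(r.read_state()['ft_force'])"
```

```text
row [-0.1, 0.168, 0.159, 0.0, -0.002, 0.002] | [0.6399 0.1213 0.1586] 3.32
[ 0.4703 -0.6494  0.4282]
```

>>> carry_out:
  steps:
    - [[-0.5, 0.15, 0.1, 0, 0, 0], [-1.1, 0.15, 0.1, 0, 0, 0], [-1.5, 0.15, -0.1, 0, 0, 0], [-1.9, 0.15, -0.4, 0, 0, 0], [-2.3, 0.15, -0.65, 0, 0, 0], [-2.7, 0.15, -0.85, 0, 0, 0], [-3.1, 0.15, -1.1, 0, 0, 0], [-3.5, 0.15, -1.3, 0, 0, 0], [-4.0, 0.15, -1.5, 0, 0, 0], [-4.5, 0.15, -1.7, 0, 0, 0], [-5.0, 0.15, -1.9, 0, 0, 0], [-5.4, 0.15, -2.0, 0, 0, 0], [-5.8, 0.15, -2.15, 0, 0, 0], [-5.8, 0.15, -2.15, 0, 0, 0]]

```text
time: 4.48
ee_pos: [0.582, 0.109, 0.179]
eef_rot: [0.995, 0.095, 0.0, 0.0]
ft_force: [0.8, 0.4, 2.1]
width: 0.0009
grip_force: 1.3
```

```bash
python3 -c "
from h import *
go(W(.0125,.180),Y);print(r.read_state()['ft_force'])
cv2.imwrite('pics/s2.png',cv2.resize(r.camera('side')[150:320,220:420],None,fx=3,fy=3)[:,:,::-1])"
```

```text
row [0.07, 0.03, -0.102, 0.0, -0.0, 0.003] | [0.582 0.109 0.179] 4.48
[0.8016 0.4112 2.0645]
```

View pics/s2.png

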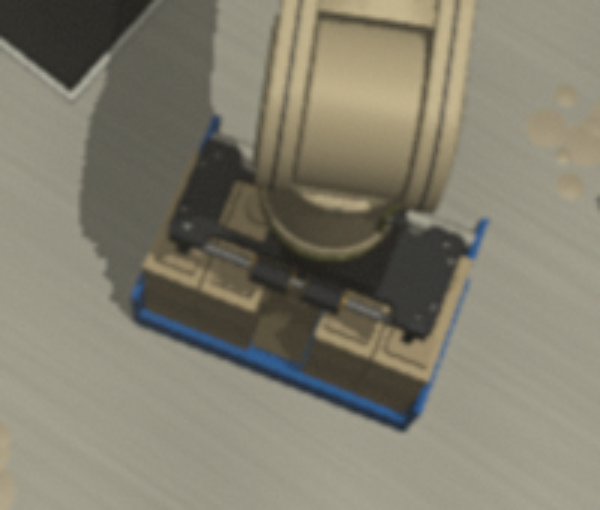

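The core tips in place and its neighbours are standing. I'll continue over the balance point.

>>> carry_out:
  steps:
    - [[-0.4, 0, -0.15, 0, 0, 0], [-0.85, 0, -0.25, 0, 0, 0], [-1.3, 0, -0.35, 0, 0, 0], [-1.7, 0, -0.45, 0, 0, 0], [-2.1, 0, -0.55, 0, 0, 0], [-2.55, 0, -0.6, 0, 0, 0], [-3.0, 0, -0.65, 0, 0, 0], [-3.4, 0, -0.7, 0, 0, 0], [-3.8, 0, -0.75, 0, 0, 0], [-4.2, 0, -0.8, 0, 0, 0], [-4.5, 0, -0.8, 0, 0, 0], [-4.8, 0, -0.8, 0, 0, 0], [-5.1, 0, -0.8, 0, 0, 0], [-5.3, 0, -0.8, 0, 0, 0], [-5.3, 0, -0.8, 0, 0, 0], [-5.3, 0, -0.8, 0, 0, 0], [-5.3, 0, -0.8, 0, 0, 0], [-5.3, 0, -0.8, 0, 0, 0]]

```text
time: 6.03
ee_pos: [0.5306, 0.0991, 0.1865]
eef_rot: [0.996, 0.095, 0.0, -0.0]
ft_force: [0.1, 0.4, -1.2]
width: 0.0007
grip_force: 0.0
```

```bash
python3 -c "
from h import *
print(r.read_state()['ft_force'],r.read_state()['ee_pos'])
cv2.imwrite('pics/s3.png',cv2.resize(r.camera('side')[150:320,220:420],None,fx=3,fy=3)[:,:,::-1])"
```

```text
[ 0.1379  0.4267 -1.2128] [0.5306 0.0991 0.1865]
```

View pics/s3.png

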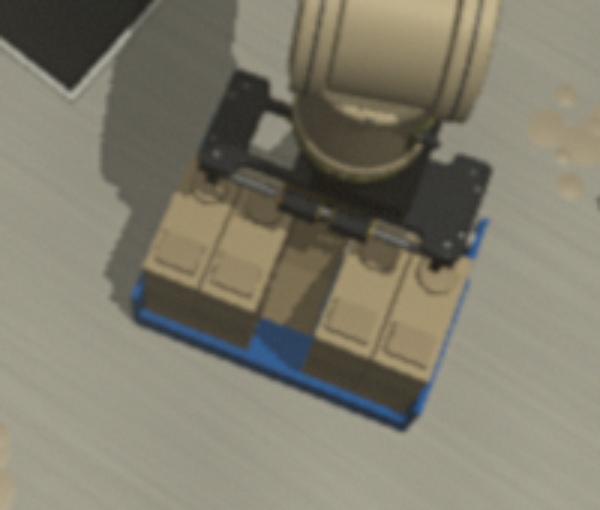

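>>> carry_out:
  steps:
    - [[0.5, 0, -3, 0, 0, 0], [0.5, 0, -6, 0, 0, 0], [0.5, 0, -10, 0, 0, 0], [0.5, 0, -13, 0, 0, 0], [0.5, 0, -15, 0, 0, 0], [0.5, 0, -15, 0, 0, 0]]

```text
time: 6.58
ee_pos: [0.5368, 0.1007, 0.3412]
eef_rot: [0.995, 0.095, 0.003, -0.0]
ft_force: [0.1, 1.2, 0.1]
width: 0.0005
grip_force: 0.0
```

```bash
python3 -c "
from h import *
go(W(-.177,.32),Y,.7)
go(W(-.177,.212),Y,.75)
im=r.camera('scene');cv2.imwrite('pics/s4.png',cv2.resize(im[160:310,150:330],None,fx=4,fy=4)[:,:,::-1])"
```

```text
row [-14.299, 0.015, 2.023, -0.001, 0.693, 0.003] | [0.5368 0.1007 0.3412] 6.58
row [-14.371, 0.012, 12.823, -0.001, 0.743, 0.003] | [0.5368 0.1007 0.3412] 6.58
```

View pics/s4.png

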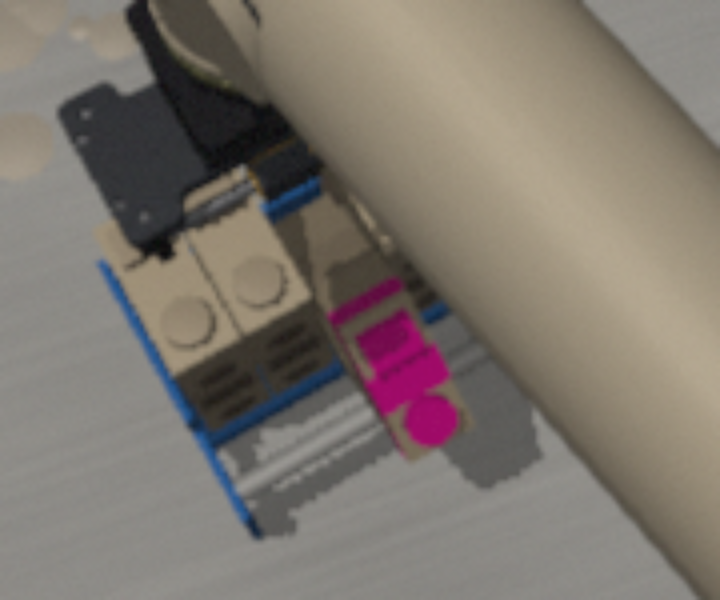

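The marked core leans on the rail, let go. Next I open the gripper, go in front of it and tilt.

>>> carry_out:
  steps:
    - [[-4, 0, 0, 0, 0.12, 0], [-8, 0, 0.5, 0, 0.24, 0], [-11, 0, 1, 0, 0.36, 0], [-14.3, 0, 2, 0, 0.48, 0], [-14.3, 0, 2, 0, 0.6, 0], [-14.3, 0, 2, 0, 0.743, 0], [-14.3, 0, 2, 0, 0.743, 0], [-14.3, 0, 2, 0, 0.743, 0], [-14.3, 0, 2, 0, 0.743, 0], [-14.3, 0, 2, 0, 0.743, 0]]
  hand: -1
  squeeze: 50

```text
time: 7.47
ee_pos: [0.418, 0.0885, 0.2932]
eef_rot: [0.972, 0.104, 0.212, -0.022]
ft_force: [-2.3, 4.2, -0.7]
width: 0.0595
grip_force: 0.0
```

```bash
python3 -c "
from h import *
go(W(-.177,.32),Y,.75)
go(W(-.177,.212),Y,.75);print(r.read_state()['joint_positions'])
p=r.camera_params('wrist');im=r.camera('wrist');cv2.imwrite('pics/w5.png',im[:,:,::-1])
k,l,st,ce=cv2.connectedComponentsWithStats(mag(im));print(st[1:],ce[1:])"
```

```text
row [-1.081, 1.006, -3.434, -0.013, 0.321, 0.022] | [0.418  0.0885 0.2932] 7.47
row [-5.57, 0.992, 6.389, -0.013, 0.321, 0.022] | [0.418  0.0885 0.2932] 7.47
[-0.124  -0.4784 -0.1673  2.1356 -0.0501  1.0511 -1.6324]
[[ 271  161   55   11  539]
 [ 272  183   50   80 2951]] [[297.6085 166.1744]
 [296.242  219.4212]]
```

View pics/w5.png

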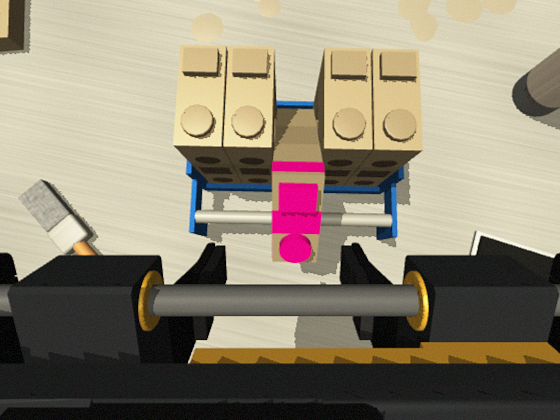

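```bash
python3 -c "
from h import *
c,s=np.cos(Y),np.sin(Y);M=np.array([[c,s],[-s,c]])
for uv,z,e in [((295,248),.152,'-148 boss'),((298,161),.197,'-88 edge')]:
  print(e,M@(cast('wrist',uv,z)[0,:2]-O)*1000)
go(W(-.105,.235),Y,.5)
go(W(-.105,.123),Y,.5)"
```

```text
-148 boss [-140.3838   -3.8459]
-88 edge [-69.4931  -3.8374]
row [1.886, 0.761, 7.379, -0.003, 0.071, 0.016] | [0.4189 0.085  0.2942] 7.52
row [-2.771, 0.715, 17.565, -0.003, 0.071, 0.016] | [0.4189 0.085  0.2942] 7.52
```

>>> carry_out:
  steps:
    - [[0.5, 0.2, 2, 0, 0.03, 0.01], [1, 0.5, 4, 0, 0.07, 0.016], [1.9, 0.75, 5.5, 0, 0.07, 0.016], [1.9, 0.75, 7, 0, 0.07, 0.016], [1.9, 0.75, 7, 0, 0.07, 0.016], [1.9, 0.75, 7, 0, 0.07, 0.016], [1.9, 0.75, 7, 0, 0.07, 0.016], [1.9, 0.75, 7, 0, 0.07, 0.016]]
  hand: -1

```text
time: 8.18
ee_pos: [0.4691, 0.0778, 0.2425]
eef_rot: [0.965, 0.082, 0.248, -0.019]
ft_force: [0.5, 0.2, 0.2]
width: 0.087
grip_force: 0.0
```

```bash
python3 -c "
from h import *
c,s=np.cos(Y),np.sin(Y);M=np.array([[c,s],[-s,c]])
p=r.camera_params('wrist');im=r.camera('wrist');cv2.imwrite('pics/w6.png',im[:,:,::-1])
k,l,st,ce=cv2.connectedComponentsWithStats(mag(im));print(st[1:],ce[1:])
go(W(-.105,.123),Y,.5);S=r.read_state();print(S['joint_positions'],S['width'],S['joint_vel'])
for a in st[1:]:
  if a[4]>200 and a[1]<190:
    for z in(.195,.198): print(M@(cast('wrist',(a[0]+a[2]/2,a[1]),z,p)[0,:2]-O)*1000)
"
```

```text
[[ 235  213   67   16  948]
 [ 240  241   62   44 2217]
 [ 253  316   39   20  663]] [[268.827  220.5011]
 [269.7609 263.9689]
 [271.9683 324.2353]]
row [-5.774, -0.958, 10.462, 0.011, -0.002, -0.014] | [0.4691 0.0779 0.2425] 8.23
[-0.0579 -0.382  -0.1988  2.2052 -0.0368  0.8113 -1.644 ] 0.08661615213082727 [-0.005   0.0007  0.0022  0.003   0.0005 -0.0039 -0.0001]
```

View pics/w6.png

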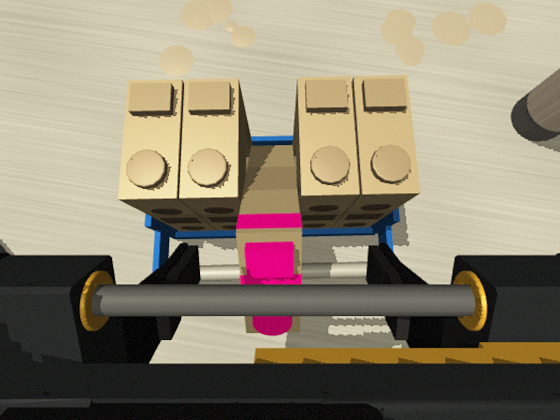

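The core sits centred between the open fingers at about (269,229). The magenta strip at rows 213–229 is the rear face, so the top rear edge is at row 229.

```bash
python3 -c "
from h import *
c,s=np.cos(Y),np.sin(Y);M=np.array([[c,s],[-s,c]])
for uv in((269,229),(237,229),(301,229)): print(M@(cast('wrist',uv,.197)[0,:2]-O)*1000)
go(W(-.105,.123,-.002),Y,.5)
"
```

```text
[-79.1754   0.2113]
[-78.8011  21.4483]
[-79.5498 -21.0376]
row [-5.771, -0.758, 10.465, 0.011, -0.002, -0.014] | [0.4691 0.0779 0.2425] 8.23
```

```bash
python3 -c "
from h import *
go(W(-.099,.126,0),Y,.5)
"
```

```text
row [-5.104, -0.968, 10.488, 0.011, -0.002, -0.014] | [0.4691 0.0779 0.2425] 8.23
```

>>> carry_out:
  steps:
    - [[-0.5, -0.95, 1, 0.01, 0, -0.014], [-1.0, -0.95, 2, 0.01, 0, -0.014], [-1.7, -0.95, 3.5, 0.01, 0, -0.014], [-2.4, -0.95, 5, 0.01, 0, -0.014], [-3.1, -0.95, 6.5, 0.01, 0, -0.014], [-3.8, -0.95, 8, 0.01, 0, -0.014], [-4.5, -0.95, 9.3, 0.01, 0, -0.014], [-5.1, -0.95, 10.5, 0.01, 0, -0.014], [-5.1, -0.95, 10.5, 0.01, 0, -0.014], [-5.1, -0.95, 10.5, 0.01, 0, -0.014], [-5.1, -0.95, 10.5, 0.01, 0, -0.014]]

```text
time: 9.15
ee_pos: [0.4737, 0.0883, 0.1263]
eef_rot: [0.964, 0.09, 0.248, -0.023]
ft_force: [0.1, -0.7, 1.1]
width: 0.0869
grip_force: 0.0
```

```bash
python3 -c "
from h import *
go(W(-.099,.126,0),Y,.5);print(r.read_state()['joint_positions'],r.read_state()['ft_force'])
"
```

```text
row [-0.054, 0.009, 0.001, 0.001, -0.002, -0.0] | [0.4737 0.0883 0.1263] 9.15
[-0.0522 -0.2276 -0.2505  2.3564  0.0089  0.5069 -1.7015] [ 0.11   -0.6658  1.0804]
```

Well placed. I close and hold.

>>> carry_out:
  steps:
    - [[0, 0, 0, 0, 0, 0], [0, 0, 0, 0, 0, 0], [0, 0, 0, 0, 0, 0], [0, 0, 0, 0, 0, 0], [0, 0, 0, 0, 0, 0], [0, 0, 0, 0, 0, 0], [0, 0, 0, 0, 0, 0], [0, 0, 0, 0, 0, 0], [0, 0, 0, 0, 0, 0], [0, 0, 0, 0, 0, 0]]
  hand: 1
  squeeze: 55

```text
time: 9.98
ee_pos: [0.4731, 0.0881, 0.125]
eef_rot: [0.965, 0.09, 0.247, -0.023]
ft_force: [-0.4, -0.6, -0.4]
width: 0.0437
grip_force: 55.0
```

>>> carry_out:
  steps:
    - [[0.2, 0, -0.4, 0, 0, 0], [0.5, 0, -0.9, 0, 0, 0], [0.85, 0, -1.6, 0, 0, 0], [1.3, 0, -2.5, 0, 0, 0], [1.9, 0, -3.5, 0, 0, 0], [2.4, 0, -4.5, 0, 0, 0], [3.0, 0, -5.5, 0, 0, 0], [3.6, 0, -6.6, 0, 0, 0], [4.2, 0, -7.7, 0, 0, 0], [4.8, 0, -8.8, 0, 0, 0], [5.4, 0, -9.9, 0, 0, 0], [6.0, 0, -11, 0, 0, 0], [6.6, 0, -12.1, 0, 0, 0], [7.2, 0, -13.2, 0, 0, 0], [7.8, 0, -14.3, 0, 0, 0], [8.4, 0, -15.4, 0, 0, 0], [9.0, 0, -16.5, 0, 0, 0], [9.6, 0, -17.5, 0, 0, 0], [9.6, 0, -17.5, 0, 0, 0], [9.6, 0, -17.5, 0, 0, 0]]

```text
time: 11.65
ee_pos: [0.4731, 0.0883, 0.3248]
eef_rot: [0.965, 0.09, 0.247, -0.023]
ft_force: [0.0, 0.2, -7.9]
width: 0.0436
grip_force: 55.0
```

```bash
python3 -c "
from h import *
go([.46,.05,.34],Y,.2);go([.409,-.2325,.30],0,0.2);S=r.read_state();print(S['joint_positions'],S['width'])
p=r.camera_params('side');im=r.camera('side');cv2.imwrite('pics/s7.png',im[60:360,100:460,::-1])"
```

```text
row [-1.022, 3.526, -2.292, 0.001, -0.301, 0.0] | [0.4731 0.0883 0.3248] 11.65
row [-11.948, 30.335, -3.695, -0.064, -0.3, 0.176] | [0.4731 0.0883 0.3248] 11.65
[-0.0625 -0.4022 -0.192   2.047  -0.0474  0.9899 -1.6266] 0.04360250171686636
```

View pics/s7.png

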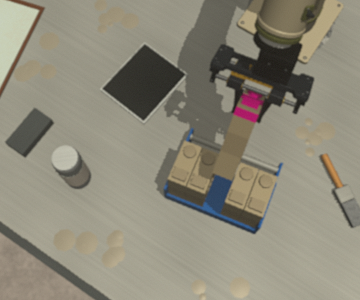

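Held: the core is in the air (7.9 N) and the others stand. I check the in-grip angle numerically with the wrist camera: predicted against seen row of the top rear edge.

```bash
python3 -c "
from h import *
S=r.read_state();p=r.camera_params('wrist');im=r.camera('wrist')
R0=Ro.from_quat(S['eef_rot']).as_matrix()
k,l,st,ce=cv2.connectedComponentsWithStats(mag(im));print(st[1:])
print(S['torque'],S['ft_force'])
def px(pt):
  q=p['view']@np.r_[R0@pt+S['ee_pos'],1];return np.array([p['cx']+p['fx']*q[0]/-q[2],p['cy']-p['fy']*q[1]/-q[2]])
for d in(0.0,.1,.2,.25,.3,.4,.5):
  o=[d]
  for X,Z in((50,160),(47,168),(50,140)):
    a,b=(X+8)/1000,(Z-136)/1000
    # core up = -tool z tilted further by d toward -tool x
    o.append(px(np.array([a*np.cos(d)-b*np.sin(d),0,-.019-(a*np.sin(d)+b*np.cos(d))])))
  print(*o)
col=mag(im)[:,int(ce[1][0])];print(np.flatnonzero(np.diff(col.astype(int))))
"
```

```text
[[ 217  166  132   23 2854]
 [ 224  216  119   69 6836]
 [ 229  316  108   32 2381]]
[-0.3692  1.6917  0.0162] [ 0.8858 -0.8297 -8.1593]
0.0 [285.205  166.1295] [285.35   179.1148] [284.8778 158.1458]
0.1 [285.3029 176.8174] [285.4476 193.2029] [284.9597 161.9777]
0.2 [285.3992 189.88  ] [285.5403 209.6824] [285.0443 167.6056]
0.25 [285.446  197.2984] [285.5838 218.7711] [285.0873 171.1329]
0.3 [285.4914 205.2938] [285.6251 228.3843] [285.1306 175.1533]
0.4 [285.5769 222.9301] [285.6989 249.0091] [285.2169 184.7097]
0.5 [285.6527 242.5385] [285.759  271.1236] [285.3017 196.3128]
[165 188 215 284 315 347]
```

```bash
python3 -c "
from h import *
go([.397,-.231,.33],-.1,-.2)"
```

```text
row [-11.419, 29.959, -6.954, -0.043, -0.694, 0.289] | [0.4726 0.0882 0.3234] 11.75
```

>>> carry_out:
  steps:
    - [[-0.3, 0.6, -0.2, 0, -0.02, 0.01], [-0.8, 2.1, -0.5, 0, -0.05, 0.02], [-1.4, 3.7, -0.9, -0.01, -0.09, 0.04], [-2.1, 5.5, -1.3, -0.01, -0.13, 0.05], [-2.8, 7.4, -1.7, -0.01, -0.17, 0.07], [-3.5, 9.3, -2.2, -0.01, -0.21, 0.09], [-4.3, 11.2, -2.6, -0.02, -0.26, 0.11], [-5.0, 13.1, -3.0, -0.02, -0.3, 0.13], [-5.7, 15.0, -3.5, -0.02, -0.35, 0.145], [-6.4, 16.9, -3.9, -0.02, -0.39, 0.16], [-7.1, 18.8, -4.4, -0.03, -0.43, 0.18], [-7.9, 20.7, -4.8, -0.03, -0.48, 0.2], [-8.6, 22.6, -5.2, -0.03, -0.52, 0.22], [-9.3, 24.5, -5.7, -0.035, -0.57, 0.235], [-10.0, 26.3, -6.1, -0.04, -0.61, 0.25], [-10.6, 27.8, -6.4, -0.04, -0.64, 0.27], [-11.1, 29.0, -6.7, -0.04, -0.67, 0.28], [-11.4, 29.9, -6.9, -0.043, -0.694, 0.289], [-11.4, 29.9, -6.9, -0.043, -0.694, 0.289], [-11.4, 29.9, -6.9, -0.043, -0.694, 0.289]]

```text
time: 13.42
ee_pos: [0.3984, -0.2301, 0.33]
eef_rot: [0.994, -0.05, -0.099, -0.005]
ft_force: [0.1, 1.2, -7.8]
width: 0.0437
grip_force: 55.0
```

```bash
python3 -c "
from h import *
go([.397,-.231,.21],-.1,-.2);go([.397,-.231,.14],-.1,-.2)
S=r.read_state();print(S['torque'],S['ft_force'],S['joint_positions'])
im=r.camera('wrist');k,l,st,ce=cv2.connectedComponentsWithStats(mag(im))
c=mag(im)[:,285];print(np.flatnonzero(np.diff(c.astype(int))))"
```

```text
row [2.227, 0.113, 11.79, -0.0, -0.002, 0.001] | [ 0.3984 -0.2301  0.33  ] 13.42
row [3.602, 0.117, 18.654, -0.0, -0.002, 0.001] | [ 0.3984 -0.2301  0.33  ] 13.42
[-0.0056 -0.4552 -0.0155] [ 0.1415  1.1639 -7.7536] [ 0.1714  0.0653  0.2242  1.5708  0.0428  1.6963 -1.2725]
[165 188 216 284 315 347]
```

No slip. Now I lower it to about 15 mm above the pad.

>>> carry_out:
  steps:
    - [[0.2, 0.1, 1, 0, 0, 0], [0.5, 0.1, 2.5, 0, 0, 0], [0.8, 0.1, 4, 0, 0, 0], [1.1, 0.1, 5.5, 0, 0, 0], [1.4, 0.1, 7, 0, 0, 0], [1.7, 0.1, 8.5, 0, 0, 0], [2.0, 0.1, 10, 0, 0, 0], [2.3, 0.1, 11.5, 0, 0, 0], [2.5, 0.1, 13, 0, 0, 0], [2.8, 0.1, 14.4, 0, 0, 0], [3.1, 0.1, 15.8, 0, 0, 0], [3.3, 0.1, 17, 0, 0, 0], [3.5, 0.1, 17.8, 0, 0, 0], [3.5, 0.1, 18.1, 0, 0, 0], [3.5, 0.1, 18.1, 0, 0, 0], [3.5, 0.1, 18.1, 0, 0, 0]]

```text
time: 14.8
ee_pos: [0.3968, -0.2309, 0.1467]
eef_rot: [0.994, -0.049, -0.098, -0.005]
ft_force: [1.4, 0.7, -7.7]
width: 0.0433
grip_force: 55.0
```

```bash
python3 -c "
from h import *
go([.397,-.231,.13],-.1,-.2);go([.397,-.231,.12],-.1,-.2)"
```

```text
row [0.346, 0.005, 1.631, -0.0, -0.003, 0.001] | [ 0.3968 -0.2309  0.1467] 14.8
row [0.542, 0.005, 2.612, -0.0, -0.003, 0.001] | [ 0.3968 -0.2309  0.1467] 14.8
```

>>> carry_out:
  steps:
    - [[0.1, 0, 0.4, 0, 0, 0], [0.15, 0, 0.7, 0, 0, 0], [0.2, 0, 0.9, 0, 0, 0], [0.22, 0, 1.05, 0, 0, 0], [0.24, 0, 1.15, 0, 0, 0], [0.26, 0, 1.25, 0, 0, 0], [0.26, 0, 1.25, 0, 0, 0]]

```text
time: 15.38
ee_pos: [0.397, -0.2311, 0.1343]
eef_rot: [0.994, -0.05, -0.098, -0.005]
ft_force: [-0.9, 1.4, 3.6]
width: 0.0432
grip_force: 55.0
```

```bash
python3 -c "
from h import *
S=r.read_state();print(S['torque'],S['ft_force'],S['ee_pos'])
c=mag(r.camera('wrist'))[:,285];print(np.flatnonzero(np.diff(c.astype(int))))"
```

```text
[ 0.502   0.6339 -0.129 ] [-0.8757  1.4398  3.6159] [ 0.397  -0.2311  0.1343]
[165 188 215 284 315 347]
```

Touched down (11 N on the pad, torque near flat). I ease the grip so the core settles flat, then check.

>>> carry_out:
  steps:
    - [[0, 0, -0.05, 0, 0, 0], [0, 0, -0.1, 0, 0, 0], [0, 0, -0.1, 0, 0, 0], [0, 0, -0.1, 0, 0, 0], [0, 0, -0.1, 0, 0, 0], [0, 0, -0.1, 0, 0, 0]]
  hand: 1
  squeeze: 3

```text
time: 15.93
ee_pos: [0.3972, -0.2311, 0.1346]
eef_rot: [0.994, -0.05, -0.098, -0.005]
ft_force: [2.8, 0.7, -0.7]
width: 0.044
grip_force: 3.0
```

```bash
python3 -c "
from h import *
S=r.read_state();print(S['torque'],S['ft_force'],S['ee_pos'])
c=mag(r.camera('wrist'))[:,285];print(np.flatnonzero(np.diff(c.astype(int))))"
```

```text
[ 0.1151 -0.8432  0.0066] [ 2.7511  0.7116 -0.6713] [ 0.3972 -0.2311  0.1346]
[163 185 213 284 315 347]
```

>>> carry_out:
  steps:
    - [[0, 0, 0, 0, 0, 0], [0, 0, 0, 0, 0, 0], [0, 0, 0, 0, 0, 0], [0, 0, 0, 0, 0, 0], [0, 0, 0, 0, 0, 0], [0, 0, 0, 0, 0, 0], [0, 0, 0, 0, 0, 0], [0, 0, 0, 0, 0, 0]]
  hand: -1

```text
time: 16.65
ee_pos: [0.3968, -0.231, 0.1344]
eef_rot: [0.994, -0.05, -0.099, -0.005]
ft_force: [-1.1, -0.1, -0.4]
width: 0.0845
grip_force: 0.0
```

>>> carry_out:
  steps:
    - [[0, 0, -1, 0, 0, 0], [0, 0, -2.5, 0, 0, 0], [0, 0, -4, 0, 0, 0], [0, 0, -6, 0, 0, 0], [0, 0, -9, 0, 0, 0], [0, 0, -12, 0, 0, 0], [0, 0, -15, 0, 0, 0], [0, 0, -18, 0, 0, 0], [0, 0, -18, 0, 0, 0], [0, 0, -18, 0, 0, 0], [0, 0, -18, 0, 0, 0]]

```text
time: 17.57
ee_pos: [0.4318, -0.2346, 0.3108]
eef_rot: [0.994, -0.05, -0.099, -0.005]
ft_force: [-0.1, 0.0, -0.5]
width: 0.0872
grip_force: 0.0
```

```bash
python3 -c "
from h import *
S=r.read_state();print(S['ft_force'],S['ee_pos'],S['width'],S['time'])
im=r.camera('wrist');p=r.camera_params('wrist')
k,l,st,ce=cv2.connectedComponentsWithStats(mag(im))
for a,c in zip(st[1:],ce[1:]):
  if a[4]>60: print('w',a,c,cast('wrist',c,.18,p))
for n in('scene','side'):
  im=r.camera(n);k,l,st,ce=cv2.connectedComponentsWithStats(mag(im))
  for a,c in zip(st[1:],ce[1:]):
    if a[4]>20: print(n,a,c,cast(n,c,.18))"
```

```text
[-0.1086  0.0104 -0.461 ] [ 0.4318 -0.2346  0.3108] 0.08719144273294233 17.5667
w [256 121  54   7 275] [282.5491 123.9527] [[ 0.4718 -0.2371  0.18  ]]
w [ 263  138   40   31 1178] [282.5552 153.0034] [[ 0.4477 -0.2347  0.18  ]]
w [ 257  170   52   60 2210] [282.8385 194.8253] [[ 0.4092 -0.2311  0.18  ]]
scene [377 203  16  14 159] [384.5031 209.8176] [[ 0.4436 -0.2349  0.18  ]]
scene [371 207  32  41 481] [387.7775 227.9688] [[ 0.4016 -0.2244  0.18  ]]
side [470   0  14  19  50] [476.74   7.72] [[-0.1846  0.116   0.18  ]]
side [537  20  23  34 137] [549.5255  36.0949] [[-0.2086  0.3129  0.18  ]]
side [220 101  38  36 484] [237.4298 116.9318] [[ 0.4287 -0.2245  0.18  ]]
```

The core stands about 8 mm from the pad's centre, the views agree at its upright height, and the gripper is clear.

```bash
python3 -c "
from bench import r
print(r.close_job())"
```

```text
the job is handed in; nothing more can be done
None
```

The job is handed in (no verdict came back): the marked core was tipped onto the rail, let go, pulled out and stood upright about 8 mm from the pad's centre at about 17.6 s, with the other cores standing when last seen in the lift picture and not rechecked after placing; I viewed 11 pictures, one over the limit of 10.

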